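# Dot the last fixing hole of a bronze plaque

## Robot

A 7-joint arm with a two-finger parallel gripper is mounted at the origin on the work surface. World frame = base frame: x ahead of the robot, y to its left, z up, the work surface at z = 0. Lengths are in m, angles in rad, forces in N, time in s.
With the tool pointing down it reaches from about 0.4 to 0.85 m from the base axis. Payload 4.5 kg.
Tool frame: the origin (TCP) lies midway between the tips of the shut fingers; the grasp point (between the pads) lies 19 mm behind it; y points along the fingers, z is the direction in which the jaws open and shut, and the axes are right-handed (so a half turn about y gives the same grasp; the last joint's range is limited). The gripper opens to 88 mm and grips with 3 to 60 N. Pads are 18 mm wide; open, the fingers measure 123 mm over their backs; the gripper's body (75 mm by 187 mm) begins 45 mm behind the grasp point.
Start: joints at [-1.316, 0.689, -0.195, 1.565, 0.157, 0.902, -0.215], TCP at [0.137, 0.61, 0.239] pointing down, gripper open.
Joint ranges: [-3.01, 3.01], [-0.46, 2.08], [-1.47, 1.51], [0.13, 2.56], [-1, 4.14], [0.04, 2.09], [-2.66, 2.66]. Speed limits (rad/s): [2.57, 2.57, 3.14, 3.14, 3.14, 3.14, 3.14].

## Interface

Orientations are given as a unit quaternion [x, y, z, w].
In Python, from plant import r, snapshot, get_calibration, job, boxes_of gives the robot as it stands. The module is installed in compiled form; this text tells all that it offers.
- The arm moves only by the shell command python3 -m handwheel 'ROWS' [OPENING] [FORCE]. ROWS is JSON, a list that holds one entry, the list of rows, each a list of 6 numbers: the shift along the tool's x, y, z as a fraction of full scale, then the turn, a rotation vector about the tool's x, y, z as a fraction of full scale. In form: [[[x, y, z, wx, wy, wz], ...]]. A call has 1 to 12 rows; each row is the pose to reach, as a shift and turn from the pose commanded when the call began, along the tool's axes at that moment, turning the shorter way round; what a row does not reach only later rows make up. Full scale, the value 1, is 100 cm for a shift and 180 degrees for a turn. A row lasts 1/12 s, in which the tool goes at most 41.7 mm and 7.16 degrees, less where a joint would pass 70% of its speed; a pose out of reach is approached as far as the arm can. A call with a number of a shift or a turn outside -1 to 1 is refused whole. A call with a gripper value outside its range is refused whole. OPENING is the opening, from -1 (shut) to 1 (fully open), set as the call begins (- or left out, the last holds). The fingers move at their own pace and stop on an object; FORCE is the grip in N (left out, the last holds). Time passes only in rows, so rows that repeat a pose let the fingers close. It gives the time, the measured TCP pose, the force and the opening at its end, in the units of the state.
- r.get_state(): the state, without advancing time (a new reading comes with each control period).
- snapshot(name): name is "scene" or "top"; returns the picture (420x560x3 uint8, red, green, blue); there is no depth.
- get_calibration(name): a dict with "fx", "fy", "cx", "cy" (pixels), "k1" (the pictures are not rectified: a ray, as slopes to the right and down, at radius r is drawn at 1 + k1 r^2 times it, then the intrinsics apply), "T" (4x4, takes a point from camera to world coordinates). Camera axes: x right, y down, z forward; pixel columns grow to the right and rows downward; lengths in m; the calibration is good to about 2 mm. A picture is of the moment at which its call begins. get_calibration takes no time and is no camera call.
- job.finish_job(): hands the job in, once; it reports no verdict.
Trained networks look in the newest picture that a camera, given by its name, has taken for a name from the list of things; names that differ only in an ending like _2 or _b are one class to them, and where a whole thing is asked for, a point or a joint stands for the part that bears it (a point fixed in the world has none). Each returns a list of dicts, best first, with "confidence" (0 to 1); they miss things now and then, are a little off and sometimes report something else, mostly with a low value. They report only what shows in the picture. A call takes as long as a camera call. They do not tell look-alikes from the thing itself.
- boxes_of(thing, camera): "bbox" ([left, top, right, bottom] in pixels, round what is visible of it).
The state is a dict: "clock": time; "q": joint angles; "qd": joint speeds; "joint_torque": joint torques, N m; "tool_pos": TCP position; "eef_rot": TCP orientation; "contact_force": force on the tool from outside, world axes, zero at the start; "moment": the same for the moment, N m; "opening": opening from 0.0 (shut) to 1.0 (fully open).
Only numpy, scipy, OpenCV 4.12 (cv2) and the standard library are available. Lean on these libraries where they do the work, as an engineer would, in place of code of your own. Each camera call takes 0.05 s, during which the arm holds its last target. There are 200 camera calls.

## Task

Take the blue-handled dot punch out of the tool block, feel its point down through the one empty screw hole in the bronze plaque (the other three corners are already screwed down) and mark the oak plinth underneath for the last screw: hold the punch upright, press evenly with about 13 N for one second without sliding the point, then draw it straight up and out. Do not bear hard on the bronze. Finally put the punch back in the block, upright and fully home, and leave everything else where it is.

Things in the scene. Friction and masses are not known exactly. Their poses are not given: they have to be found in the camera images.
- punch_center (a point): Centre of the blue-handled dot punch, 61 mm above its point, on its axis; z runs from point to cap. Loose, 122 mm long, about 180 g, round. From the point up: 6 mm cone, steel shank 10 mm in diameter to 45 mm, collar 24 mm in diameter to 49 mm, blue handle 18 mm in diameter to 114 mm, domed cap to 122 mm. At first it stands in a hole of the tool block, collar on the block's top.
- punch_point (a point): The end of the punch's conical point, 61 mm below punch_center along the axis; 5 mm above the bench while the punch stands in the block.
- punch: The same punch; origin at its point, z along its axis towards the cap.
- plaque: Cast bronze plaque, 170 x 120 mm (its x, y), 10 mm thick, flat on the plinth and held by three screws, so it does not move; origin at the centre of its underside. Low relief in the middle and a 2 mm raised border. Domed brass screws at (-70, 45), (-70, -45), (70, -45) mm; the hole at (70, 45) mm is empty, with the pale oak to be seen in it.
- plaque_hole (a point): Centre of the mouth of the empty hole, on the plaque's top face, 10 mm above the oak, 40 to 52 mm above the bench. Straight through, 11.5 mm in diameter, mouth chamfered 1 mm; the 10 mm shank has 0.75 mm to spare all round. The cone leads it in: touching the rim, the sideways force on the punch points to the hole's centre. More than 18 N from the punch bruises the bronze.
- plinth: Oak plinth, 210 x 160 mm, fixed to the bench; origin at the centre of its TOP face, which is 30 to 42 mm above the bench (plinths differ). Hard: each half millimetre pressed farther adds 3.5 N or more, so press by force, not by position. A clean dot needs 11 to 15 N held steadily for 0.7 s or more, punch upright; more than 20 N splits the oak. Do not drag the point on it.
- stand: Tool block of pale plywood, 70 x 170 mm (its x and y), 50 mm high, fixed to the bench, origin at the centre of its underside. One hole near each end, and eight small rotary burrs in the middle standing 12 mm above the top.
- hole_a (a point): Centre of the mouth of the block's hole at its +y end (60 mm from the middle), on the block's top, 50 mm above the bench. Upright, 12 mm in diameter, 47 mm deep, mouth chamfered 2 mm. Holds either the punch or the drift at the start, the other hole the other one.
- hole_b (a point): The same at the block's -y end.
- drift_center (a point): Centre of the other tool in the block, a flat-ended drift of the same shape and size with a black handle, its cap 127 mm above the bench (carry the punch clear of it); not needed, to be left in its hole.
- marker: Black marker pen, 140 mm long, lying on the bench; bystander.
- disc: Green sanding disc, 115 mm in diameter, 4 mm thick, lying on the bench; bystander.
- backing_pad: Black rubber backing pad, 74 mm in diameter, 38 mm high; bystander.
- hammer: Hammer lying on the bench; bystander.
- screwdriver: Red-handled screwdriver lying on the bench; bystander.
- casting: Small bronze casting, 62 mm in diameter, 82 mm high, standing on the bench; bystander.
Things that resemble listed ones, but are neither listed nor needed, are in the scene too. What is shaped like the punch but orange is not meant. There is more than one size of the stand; the one meant has the size given above.

How it is judged:
By the outcome, as a careful person would: the job done as asked, in the order asked, and still so for the second after the job is handed in, with the robot touching nothing.
It also fails if it takes over 64 s, if anything falls off the work surface, if the arm or the gripper's body presses on something with over 40 N, if the wrist force passes 120 N, or if a joint passes its speed limit or range.

## Working session

There is one attempt and no reset: what is moved stays moved. The work goes in short steps, Python scripts to look and compute and a shell command to move; the robot and the scene stay as the last step left them, time stands still between calls to the robot, and variables do not carry over. Pictures are saved under pics/ and viewed, about 8 in all and at most 12, crops included, and the job is handed in when it is done.

```bash
mkdir -p pics; ls; python3 - <<'E'
from plant import r, snapshot, get_calibration, job, boxes_of
import cv2, numpy as np
s=r.get_state()
for k,v in s.items(): print(k, np.round(v,4))
for n in ("scene","top"):
    im=snapshot(n); cv2.imwrite(f"pics/{n}0.png",im[...,::-1])
    c=get_calibration(n); print(n,{k:np.round(v,4).tolist() for k,v in c.items()})
    for t in ("punch","stand","plaque","plaque_hole","drift_center","hole_a"):
        print(t,[(np.round(b["bbox"],1).tolist(),round(b["confidence"],2)) for b in boxes_of(t,n)[:4]])
a=cv2.imread("pics/scene0.png");b=cv2.imread("pics/top0.png")
E
```

```text
pics
clock 0.0
q [-1.3162  0.69   -0.1945  1.5663  0.1573  0.9025 -0.2151]
qd [ 0.0001 -0.0003  0.0003  0.0012  0.001   0.0006  0.001 ]
joint_torque [-4.00000e-04 -5.27581e+01 -1.26710e+00 -1.53428e+01 -5.26000e-02
  6.80000e-03  2.00000e-04]
tool_pos [0.1368 0.6092 0.2379]
eef_rot [ 0.7035 -0.0779  0.0779 -0.7021]
contact_force [ 0.7282  0.2288 -1.3775]
moment [ 0.0077 -0.0252 -0.0198]
opening 1.0049
scene {'fx': 465.9156, 'fy': 465.9156, 'cx': 279.8036, 'cy': 207.7606, 'k1': -0.1265, 'T': [[-0.0608, 0.5108, -0.8576, 1.5558], [0.9981, 0.0346, -0.0501, 0.0485], [0.0041, -0.859, -0.5119, 0.693], [0.0, 0.0, 0.0, 1.0]]}
punch [([149.6, 199.6, 154.2, 228.5], 0.59), ([163.5, 181.7, 172.3, 208.2], 0.49), ([144.5, 189.7, 168.4, 197.0], 0.44)]
stand [([304.5, 159.3, 388.8, 213.4], 0.95), ([197.4, 175.1, 242.2, 200.8], 0.84), ([153.7, 198.4, 222.9, 239.8], 0.73)]
plaque [([288.1, 209.4, 348.5, 254.5], 0.92), ([165.1, 183.0, 173.5, 206.5], 0.34)]
plaque_hole [([289.4, 208.0, 348.1, 253.4], 0.86), ([401.3, 189.8, 423.4, 212.3], 0.39)]
drift_center [([202.7, 190.8, 212.5, 216.4], 0.66)]
hole_a [
[... 220 characters left out ...]
 0.2004, 0.346], [-0.9993, 0.0364, -0.0069, -0.0415], [-0.0006, -0.2005, -0.9797, 1.1034], [0.0, 0.0, 0.0, 1.0]]}
punch [([398.9, 270.3, 439.2, 292.1], 0.79), ([383.8, 222.2, 398.6, 236.1], 0.51), ([398.2, 222.5, 418.3, 261.1], 0.49)]
stand [([328.3, 279.3, 374.1, 314.3], 0.97), ([152.6, 273.7, 248.2, 348.8], 0.83), ([331.8, 207.1, 399.5, 251.6], 0.72)]
plaque [([206.0, 175.3, 258.6, 244.3], 0.83)]
plaque_hole [([204.1, 173.4, 257.7, 246.0], 0.59), ([191.2, 165.2, 266.2, 249.2], 0.48)]
drift_center [([341.5, 213.6, 351.5, 223.7], 0.62)]
hole_a [([156.0, 270.9, 243.9, 349.2], 0.9), ([327.4, 282.2, 377.8, 313.7], 0.8), ([332.9, 204.6, 400.5, 246.3], 0.69), ([421.1, 219.3, 461.3, 319.3], 0.66)]
```

View pics/scene0.png

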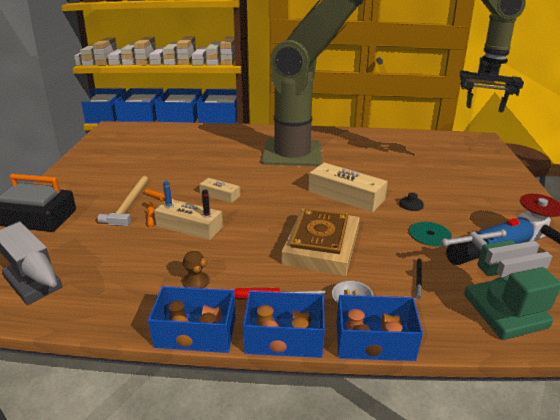

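View pics/top0.png

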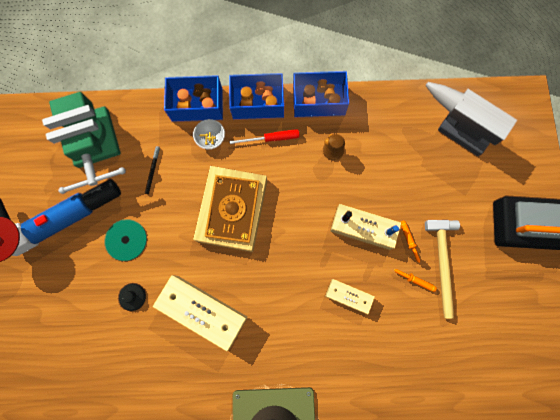

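The scene view shows the 170 mm block at about (188,215), with the blue punch at (168,193) and the black drift at (206,203). The plaque is at (318,232). In the top view the punch is at about (393,230), the drift at (347,216) and the plaque at (232,208). I'll enlarge both places.

```bash
python3 - <<'E'
import cv2, numpy as np
a=cv2.imread("pics/scene0.png");b=cv2.imread("pics/top0.png")
def crop(im,x,y,w=80,h=60): return cv2.resize(im[y:y+h,x:x+w],(400,300),interpolation=cv2.INTER_CUBIC)
# plaque 192..272, 162..252 ; keep 5x
out=np.vstack([np.hstack([crop(b,328,198),crop(a,148,178)]),np.hstack([crop(b,195,165,100,75)[:, :],crop(a,280,200)])])
cv2.imwrite("pics/crops.png",out)
E
```

```text
(no output)
```

View pics/crops.png

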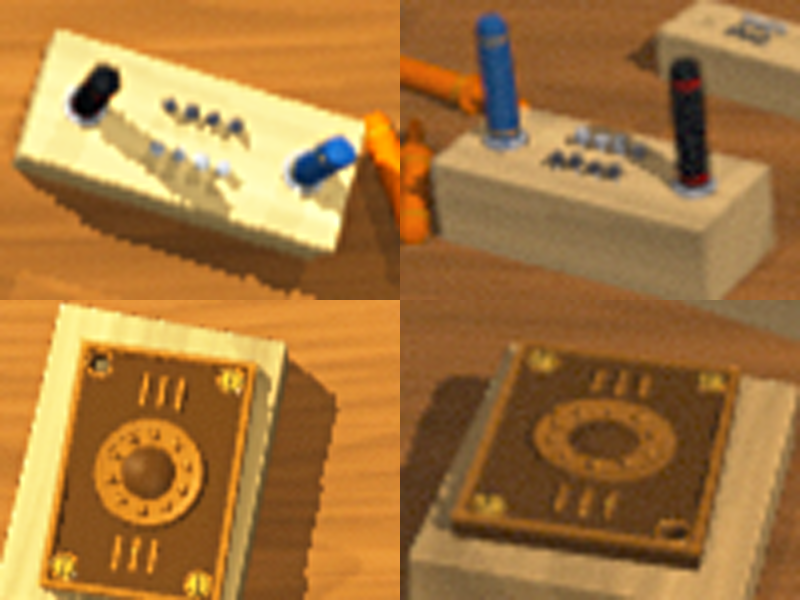

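Each of the two views shows the empty hole at one corner of the plaque, at (219.7,180.5) in top and (334.6,246) in scene. The punch collar is at (388.5,232) top and (169,206) scene. I'll fit poses to both cameras together.

```bash
cat > h.py <<'E'
import numpy as np
from plant import r, get_calibration
from scipy.optimize import least_squares
from scipy.spatial.transform import Rotation as R
def proj(P,n):
    c=get_calibration(n); T=c["T"]; p=(np.atleast_2d(P)-T[:3,3])@T[:3,:3]
    s=p[:,:2]/p[:,2:]; s=s*(1+c["k1"]*(s**2).sum(1,keepdims=True))
    return s*[c["fx"],c["fy"]]+[c["cx"],c["cy"]]
def fit(f,obs,x0):  # f(x)->Nx3 ; obs {cam:(idx,px)}
    g=lambda x: np.concatenate([(proj(f(x)[i],n)-px).ravel() for n,(i,px) in obs.items()])
    return least_squares(g,x0,loss="soft_l1")
def rel(target,yaw=None):
    """shift in tool axes, full-scale units, from present measured pose"""
    s=r.get_state(); return R.from_quat(s["eef_rot"]).inv().apply(np.array(target)-s["tool_pos"])
E
python3 - <<'E'
from h import *
A=np.array
yaw=lambda t:A([[np.cos(t),-np.sin(t),0],[np.sin(t),np.cos(t),0],[0,0,1]])
# plaque
L=A([[70,45,0],[70,-45,2],[-70,45,2],[-70,-45,2]])/1e3
f=lambda x: L@yaw(x[2]).T+A([x[0],x[1],x[3]])
top=A([[99,62],[230,80],[62,266],[198,284]])/4+[195,165]-.4
sc=A([[673-400,230],[487-400,205],[712-400,82],[543-400,60]])/5+[280,200]-.4
for nm,o in (("both",{"top":(slice(4),top),"scene":(slice(4),sc)}),):
    q=fit(f,o,[.5,.07,-.2,.046]); print(nm,q.x.round(4),"hole",f(q.x)[0].round(4)); print(np.abs(q.fun).round(1))
for n,p in (("top",top),("scene",sc)):
    q=fit(lambda x:f([*x,.046]),{n:(slice(4),p)},[.5,.07,-.2]);print(n,q.x.round(4),f([*q.x,.046])[0].round(4))
# stand: corners top, punch collar/cap, drift
S=A([[35,85,50],[35,-85,50],[-35,-85,50],[-35,85,50],[0,-60,54],[0,60,54],[0,-60,126],[0,60,126]])/1e3
f2=lambda x:S@yaw(x[2]).T+A([x[0],x[1],0])
tp=A([[60,30],[368,125],[335,252],[15,160],[303,170],[88,105],[345,150],[107,75]])/5+[328,198]-.4
sp=A([[305,290],[35,165],[120,102],[370,160],[105,140],[290,185],[90,16],[284,60]])/5+[148,178]-.4
for nm,o in (("both",{"top":(slice(8),tp),"scene":(slice(8),sp)}),("top",{"top":(slice(8),tp)}),("scene",{"scene":(slice(8),sp)})):
    q=fit(f2,o,[.45,-.25,-.3]); print(nm,q.x.round(4),"punch",f2(q.x)[4].round(4),"drift",f2(q.x)[5].round(4)); print(q.fun.round(1))
s=r.get_state(); print(R.from_quat(s["eef_rot"]).as_matrix().round(3))
E
```

```text
both [ 0.5677  0.0935 -0.1783  0.0471] hole [0.6446 0.1253 0.0471]
[0.  0.2 0.1 0.1 0.1 0.3 0.4 0.  0.1 0.8 0.2 0.1 0.5 0.3 0.2 0.2]
top [ 0.5679  0.0932 -0.1746] [0.6447 0.1253 0.046 ]
scene [ 0.5659  0.0939 -0.183 ] [0.643  0.1254 0.046 ]
both [ 0.5061 -0.2622 -0.344 ] punch [ 0.4859 -0.3187  0.054 ] drift [ 0.5264 -0.2057  0.054 ]
[ -0.9  -0.1  -0.9  -0.2  -0.9  -0.4   0.8  -1.4   0.1   0.3  -0.9  -0.3
  -1.    0.1  -0.4   0.6  -0.9 -12.5  -1.1  -1.2  -3.2  -0.3  -0.5   0.6
  -0.2  -1.6   0.6  -1.4  -0.3  -0.2  -0.4  -0.4]
top [ 0.5056 -0.2637 -0.3411] punch [ 0.4856 -0.3202  0.054 ] drift [ 0.5257 -0.2072  0.054 ]
[-0.4  0.1 -0.3 -0.1 -0.2 -0.3  1.4 -1.2  0.6  0.4 -0.3 -0.1 -0.3  0.2
  0.1  0.8]
scene [ 0.5112 -0.2594 -0.3603] punch [ 0.49   -0.3156  0.054 ] drift [ 0.5323 -0.2033  0.054 ]
[ -0.7 -11.2  -0.5  -0.5  -2.2   0.4   0.1   1.9   0.6  -0.8   1.1  -0.2
   0.4   0.5   0.1   0.7]
[[ 0.976  0.     0.219]
 [-0.219  0.     0.976]
 [-0.    -1.     0.   ]]
```

```bash
python3 -m handwheel '[[[0.455,-0.01,-0.37,0,-0.0703,0],[0.455,-0.01,-0.37,0,-0.0703,0],[0.455,-0.01,-0.37,0,-0.0703,0],[0.455,-0.01,-0.37,0,-0.0703,0],[0.455,-0.01,-0.37,0,-0.0703,0],[0.455,-0.01,-0.37,0,-0.0703,0],[0.455,-0.01,-0.37,0,-0.0703,0],[0.455,-0.01,-0.37,0,-0.0703,0],[0.455,-0.01,-0.37,0,-0.0703,0],[0.455,-0.01,-0.37,0,-0.0703,0],[0.455,-0.01,-0.37,0,-0.0703,0],[0.455,-0.01,-0.37,0,-0.0703,0]]]'
python3 - <<'E'
from h import *
s=r.get_state(); print(s["q"].round(2) if hasattr(s["q"],"round") else s["q"], R.from_quat(s["eef_rot"]).as_matrix().round(3)); print(rel([.486,-.319,.24]).round(4))
E
```

```text
clock: 1.7
tool_pos: [0.4474, 0.2154, 0.2476]
eef_rot: [-0.707, -0.0, -0.0, 0.707]
contact_force: [1.2, 0.4, -0.3]
opening: 1.001
[-0.33  0.52 -0.32  1.93  0.24  0.73  0.78] [[ 1.     0.001 -0.   ]
 [ 0.     0.     1.   ]
 [ 0.001 -1.     0.   ]]
[ 0.0386  0.0074 -0.5344]
```

```bash
python3 -m handwheel '[[[0.05,0,-0.2,0,0,0],[0.05,0,-0.2,0,0,0],[0.05,0,-0.2,0,0,0],[0.05,0,-0.2,0,0,0],[0.05,0,-0.2,0,0,0],[0.039,0.007,-0.534,0,0,0],[0.039,0.007,-0.534,0,0,0],[0.039,0.007,-0.534,0,0,0],[0.039,0.007,-0.534,0,0,0],[0.039,0.007,-0.534,0,0,0],[0.039,0.007,-0.534,0,0,0],[0.039,0.007,-0.534,0,0,0]]]'
python3 -m handwheel '[[[0,0,-0.15,0,0,0],[0,0,-0.15,0,0,0],[0,0,-0.15,0,0,0],[0,0,-0.15,0,0,0],[0,0,-0.15,0,0,0]]]'
python3 - <<'E'
from h import *
s=r.get_state(); print(np.round(s["q"],2)); print(rel([.486,-.319,.24]).round(4))
E
```

```text
clock: 2.7
tool_pos: [0.4863, -0.2765, 0.2413]
eef_rot: [0.707, 0.0, 0.0, -0.707]
contact_force: [1.2, 0.5, 0.0]
opening: 1.0
clock: 3.12
tool_pos: [0.4839, -0.4325, 0.2404]
eef_rot: [0.709, -0.004, 0.003, -0.705]
contact_force: [-0.1, 0.2, -0.0]
opening: 1.003
[ 0.84  0.73 -0.36  1.48  0.29  0.98  1.97]
[ 0.001  -0.0002  0.1135]
```

```bash
python3 -m handwheel '[[[0.001,0,0.1135,0,0,0],[0.001,0,0.1135,0,0,0],[0.001,0,0.1135,0,0,0],[0.001,0,0.1135,0,0,0],[0.001,0.04,0.1135,0,0,0],[0.001,0.08,0.1135,0,0,0],[0.001,0.08,0.1135,0,0,0],[0.001,0.08,0.1135,0,0,0]]]' 0.2
python3 - <<'E'
from h import *
from plant import snapshot
import cv2
s=r.get_state(); print(np.round(s["q"],2)); print(rel([.486,-.319,.076]).round(4),s["eef_rot"])
a=snapshot("scene"); b=snapshot("top")
c=np.hstack([cv2.resize(a[120:230,120:240],None,fx=3.3,fy=3.3,interpolation=2),cv2.resize(b[170:280,330:450],None,fx=3.3,fy=3.3,interpolation=2)])
cv2.imwrite("pics/c2.png",c[...,::-1])
print(proj([s["tool_pos"],[.486,-.319,.127]],"scene"))
E
```

```text
clock: 3.78
tool_pos: [0.4865, -0.3098, 0.1601]
eef_rot: [-0.706, 0.001, 0.002, 0.708]
contact_force: [-0.1, 0.8, 0.8]
opening: 0.599
[ 0.67  0.74 -0.32  1.78  0.34  0.68  1.73]
[-0.0002  0.0841 -0.0094] [-0.70632071  0.00109551  0.00171668  0.70788905]
[[167.03086383 169.21841885]
 [165.15091647 180.26586012]]
```

View pics/c2.png

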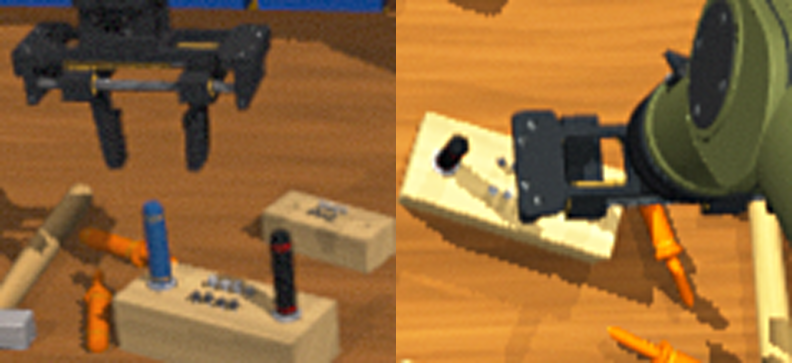

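The scene crop shows the finger midpoint at about (166.4,170) px, as predicted, and the punch cap at (166.4,181.5). The punch y is therefore nearer -0.317. I'll descend and close softly first.

```bash
python3 -m handwheel '[[[0.001,0.04,-0.0075,0,0,0],[0.001,0.075,-0.0075,0,0,0],[0.001,0.084,-0.0075,0,0,0],[0.001,0.084,-0.0075,0,0,0],[0.001,0.084,-0.0075,0,0,0]]]'
python3 -m handwheel '[[[0,0,0,0,0,0],[0,0,0,0,0,0],[0,0,0,0,0,0],[0,0,0,0,0,0],[0,0,0,0,0,0],[0,0,0,0,0,0]]]' -1 6
python3 -c "
from h import *
s=r.get_state();print(s['moment'],R.from_quat(s['eef_rot']).as_matrix().round(4))"
```

```text
clock: 4.3
tool_pos: [0.49, -0.3186, 0.079]
eef_rot: [0.707, 0.001, 0.001, -0.707]
contact_force: [1.4, 0.3, 0.4]
opening: 0.597
clock: 4.8
tool_pos: [0.4889, -0.3183, 0.0775]
eef_rot: [0.707, 0.0, 0.0, -0.707]
contact_force: [-0.3, 1.3, 3.4]
opening: 0.2
[ 0.052006    0.07225469 -0.01197891] [[ 1.e+00  5.e-04 -1.e-04]
 [ 1.e-04 -1.e-04  1.e+00]
 [ 5.e-04 -1.e+00 -1.e-04]]
```

```bash
python3 -m handwheel '[[[0,0,0,0,0,0],[0,0,0,0,0,0],[0,0,0,0,0,0],[0,0,0,0,0,0]]]' -1 45
python3 - <<'E'
from h import *
from plant import snapshot
import cv2
s=r.get_state(); print(s["tool_pos"],s["contact_force"],s["moment"])
a=snapshot("scene"); s=r.get_state(); print(s["tool_pos"],s["contact_force"])
cv2.imwrite("pics/c3.png",cv2.resize(a[140:240,120:260],None,fx=5,fy=5,interpolation=2)[...,::-1])
E
```

```text
clock: 5.13
tool_pos: [0.4889, -0.3183, 0.0775]
eef_rot: [0.707, 0.0, 0.0, -0.707]
contact_force: [-0.4, 0.3, 5.0]
opening: 0.19
[ 0.48890207 -0.31830706  0.07752524] [-0.35589817  0.25935838  5.02772676] [ 0.14795819  0.15029313 -0.00335693]
[ 0.48891745 -0.31825271  0.07750404] [-0.5454858   0.62785864  6.15418588]
```

View pics/c3.png

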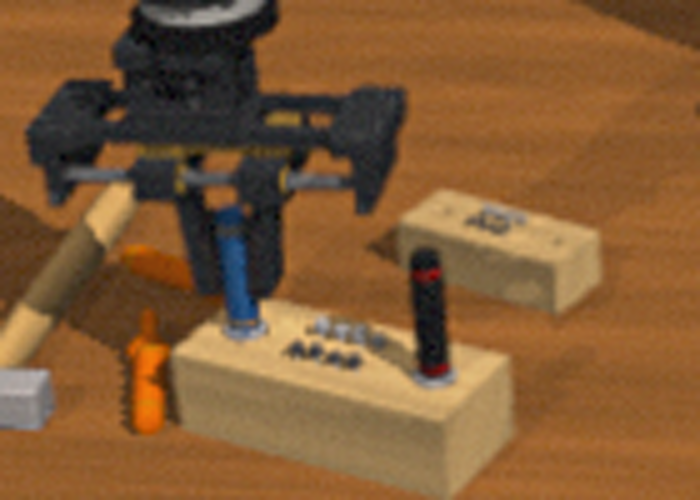

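```bash
python3 - <<'E'
from h import *
for n,px,z in (("scene",(165.9,182.5),.127),("scene",(168.7,205.8),.052),("top",(396.6,228),.124),("top",(388.2,231.6),.054)):
    q=least_squares(lambda x:(proj([x[0],x[1],z],n)[0]-px),[.49,-.32]); print(n,z,q.x.round(4))
print(proj([[.489,-.318,.0775],[.489-.009,-.318,.0775],[.489,-.318,.0965]],"scene").round(1))
print(((proj([[.489,-.318,.0775],[.489-.009,-.318,.0775],[.489+.009,-.318-.009,.0775],[.489+.009,-.318+.009,.0775]],"scene")-[120,140])*5).round(0))
E
```

```text
scene 0.127 [ 0.4984 -0.3135]
scene 0.052 [ 0.492  -0.3166]
top 0.124 [ 0.4853 -0.3216]
top 0.054 [ 0.4866 -0.3186]
[[167.4 197.1]
 [168.3 195.5]
 [166.6 190.9]]
[[237. 285.]
 [241. 277.]
 [216. 293.]
 [249. 294.]]
```

The crop shows the fingers closed on either side of the blue handle, with their tips at about (237,290), where the TCP projects. The opening of 17 mm fits the handle. I'll lift straight up.

```bash
python3 -m handwheel '[[[0,-0.005,0,0,0,0],[0,-0.02,0,0,0,0],[0,-0.045,0,0,0,0],[0,-0.08,0,0,0,0],[0,-0.12,0,0,0,0],[0,-0.15,0,0,0,0],[0,-0.16,0,0,0,0],[0,-0.16,0,0,0,0]]]'
python3 - <<'E'
from h import *
from plant import snapshot
import cv2
s=r.get_state(); print(s["tool_pos"],s["contact_force"],s["moment"]); print(rel([.6445,.1253,.22]).round(4))
a=snapshot("scene"); print(proj([s["tool_pos"],s["tool_pos"]-[0,0,.071]],"scene"))
cv2.imwrite("pics/c4.png",cv2.resize(a[90:220,100:260],None,fx=4,fy=4,interpolation=2)[...,::-1])
E
```

```text
clock: 5.85
tool_pos: [0.4899, -0.3189, 0.2395]
eef_rot: [0.708, 0.001, 0.002, -0.706]
contact_force: [0.1, 0.4, -2.5]
opening: 0.191
[ 0.48989995 -0.31894856  0.23946758] [ 0.05793235  0.36075686 -2.45835207] [ 0.00812469 -0.01901355  0.00054948]
[0.1544 0.0191 0.4443]
[[159.62636797 141.48984706]
 [162.90155041 166.80173846]]
```

View pics/c4.png

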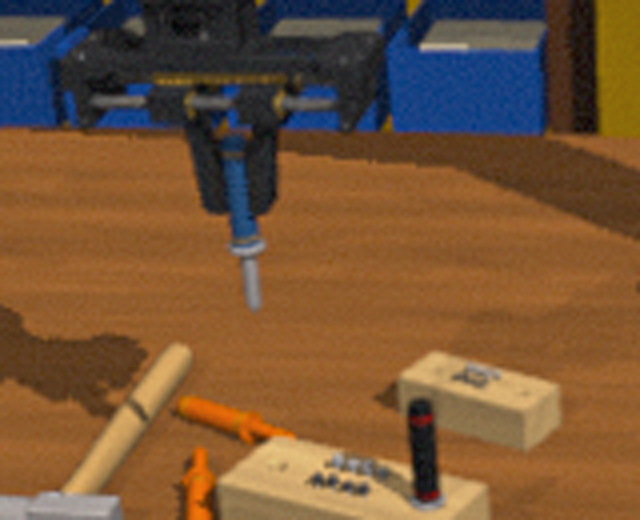

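The punch is out and upright, with its point at about (163.5,167) px as predicted. I'll carry it to the plaque.

```bash
python3 -m handwheel '[[[0.010,0,0.03,0,0,0],[0.024,0,0.07,0,0,0],[0.038,0,0.11,0,0,0],[0.052,0,0.15,0,0,0],[0.066,0,0.19,0,0,0],[0.080,0,0.23,0,0,0],[0.094,0,0.27,0,0,0],[0.108,0,0.31,0,0,0],[0.122,0,0.35,0,0,0],[0.136,0,0.39,0,0,0],[0.15,0.02,0.43,0,0,0],[0.1545,0.05,0.444,0,0,0]]]'
python3 -m handwheel '[[[0,0.03,0,0,0,0],[0,0.05,0,0,0,0],[0,0.05,0,0,0,0]]]'
python3 - <<'E'
from h import *
s=r.get_state(); print(s["tool_pos"],s["contact_force"],s["moment"],s["q"]); print(rel([.6445,.1253,.22]).round(4),R.from_quat(s["eef_rot"]).as_matrix().round(4))
E
```

```text
clock: 6.9
tool_pos: [0.6451, 0.132, 0.188]
eef_rot: [-0.705, -0.003, -0.0, 0.709]
contact_force: [1.6, 1.8, -1.7]
opening: 0.185
clock: 7.15
tool_pos: [0.6374, 0.1243, 0.1295]
eef_rot: [0.709, -0.004, -0.006, -0.705]
contact_force: [-1.2, -1.0, -2.3]
opening: 0.191
[0.63740736 0.12429966 0.12951121] [-1.18685866 -0.98643557 -2.29811624] [-0.03079652 -0.00836036 -0.01988218] [-0.1185362   0.86754494 -0.27603636  1.55783489  0.30195872  0.77409265
  1.05083236]
[ 0.0058 -0.0906  0.0006] [[ 0.9999 -0.0146 -0.0022]
 [ 0.0021 -0.0046  1.    ]
 [-0.0146 -0.9999 -0.0045]]
```

```bash
python3 -m handwheel '[[[0,0,0,0,0,0],[0,0,0,0,0,0],[0,0,0,0,0,0],[0,0,0,0,0,0],[0,0,0,0,0,0],[0,0,0,0,0,0]]]'
python3 - <<'E'
from h import *
from plant import snapshot
import cv2
s=r.get_state(); print(s["tool_pos"],s["contact_force"],R.from_quat(s["eef_rot"]).as_matrix().round(4)); 
a=snapshot("scene"); P=s["tool_pos"]; o=[290,160]
c=cv2.resize(a[160:260,290:410],None,fx=6,fy=6,interpolation=2)[...,::-1]
cv2.imwrite("pics/c5.png",c)
print("point,hole",((proj([P-[0,0,.071],[.6445,.1253,.047]],"scene")-o)*6).round(1))
E
```

```text
clock: 7.65
tool_pos: [0.6435, 0.1253, 0.1386]
eef_rot: [-0.707, -0.0, -0.001, 0.707]
contact_force: [-0.5, -0.5, -2.0]
opening: 0.191
[0.64348811 0.12530755 0.13864646] [-0.52322654 -0.45076907 -1.96673279] [[ 1.0e+00  1.5e-03  3.0e-04]
 [-3.0e-04  5.0e-04  1.0e+00]
 [ 1.5e-03 -1.0e+00  5.0e-04]]
point,hole [[267.7 474.1]
 [264.3 518.4]]
```

View pics/c5.png

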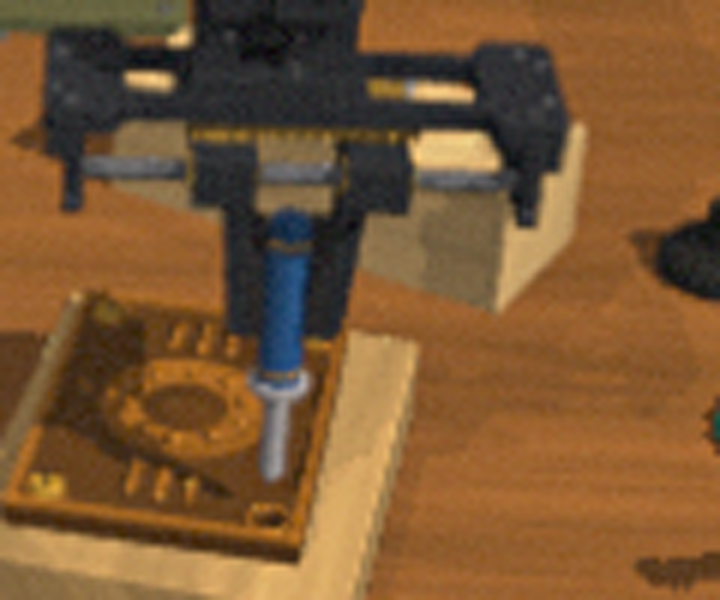

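The point is at (271,480) and the hole mouth at (267,517). They are well lined up laterally, with about 20 mm of height left. I'll go down 14 mm and then feel.

```bash
python3 -m handwheel '[[[0,0.006,0,0,0,0],[0,0.012,0,0,0,0],[0,0.014,0,0,0,0],[0,0.014,0,0,0,0],[0,0.014,0,0,0,0],[0,0.014,0,0,0,0]]]'
python3 -m handwheel '[[[0,0.0007,0,0,0,0],[0,0.0014,0,0,0,0],[0,0.002,0,0,0,0],[0,0.002,0,0,0,0]]]'
python3 -m handwheel '[[[0,0.0007,0,0,0,0],[0,0.0014,0,0,0,0],[0,0.002,0,0,0,0],[0,0.002,0,0,0,0]]]'
```

```text
clock: 8.2
tool_pos: [0.6431, 0.1254, 0.1236]
eef_rot: [-0.707, -0.0, 0.0, 0.707]
contact_force: [-0.6, 0.6, -1.4]
opening: 0.187
clock: 8.53
tool_pos: [0.643, 0.1253, 0.1216]
eef_rot: [0.707, -0.0, -0.0, -0.707]
contact_force: [1.0, 0.1, -1.3]
opening: 0.192
clock: 8.87
tool_pos: [0.643, 0.1253, 0.1195]
eef_rot: [-0.707, -0.0, 0.0, 0.707]
contact_force: [0.7, 0.5, -1.9]
opening: 0.188
```

```bash
for i in 1; do :; done
python3 -m handwheel '[[[0,0.0005,0,0,0,0],[0,0.001,0,0,0,0],[0,0.0015,0,0,0,0],[0,0.0015,0,0,0,0]]]'
python3 -m handwheel '[[[0,0.0005,0,0,0,0],[0,0.001,0,0,0,0],[0,0.0015,0,0,0,0],[0,0.0015,0,0,0,0]]]'
```

```text
clock: 9.2
tool_pos: [0.6434, 0.1255, 0.1183]
eef_rot: [-0.707, -0.0, -0.0, 0.707]
contact_force: [0.8, 0.3, -0.5]
opening: 0.192
clock: 9.53
tool_pos: [0.6439, 0.1255, 0.1171]
eef_rot: [-0.707, -0.001, -0.001, 0.707]
contact_force: [2.7, -0.3, 1.0]
opening: 0.189
```

Fx is +2.7 N, so the rim is pushing the point toward +x. I'll shift +x.

```bash
python3 -m handwheel '[[[0.001,0,0,0,0,0],[0.0015,0,0,0,0,0],[0.0015,0,0,0,0,0]]]'
python3 -m handwheel '[[[0,0.0005,0,0,0,0],[0,0.001,0,0,0,0],[0,0.0015,0,0,0,0],[0,0.0015,0,0,0,0]]]'
```

```text
clock: 9.78
tool_pos: [0.6446, 0.1254, 0.1166]
eef_rot: [-0.707, 0.0, 0.0, 0.707]
contact_force: [0.3, -0.1, 0.3]
opening: 0.193
clock: 10.12
tool_pos: [0.6448, 0.1254, 0.115]
eef_rot: [-0.707, -0.0, -0.0, 0.707]
contact_force: [3.2, 1.0, -0.8]
opening: 0.193
```

```bash
python3 -m handwheel '[[[0.001,0,0,0,0,0],[0.0015,0,0,0,0,0],[0.0015,0,0,0,0,0]]]'
python3 -m handwheel '[[[0,0.0005,0,0,0,0],[0,0.001,0,0,0,0],[0,0.0015,0,0,0,0],[0,0.0015,0,0,0,0]]]'
```

```text
clock: 10.37
tool_pos: [0.6454, 0.1253, 0.1148]
eef_rot: [0.707, -0.0, -0.001, -0.707]
contact_force: [0.5, 0.3, -1.0]
opening: 0.196
clock: 10.7
tool_pos: [0.6456, 0.1252, 0.1133]
eef_rot: [0.707, -0.0, -0.0, -0.707]
contact_force: [0.5, 0.6, -2.0]
opening: 0.195
```

```bash
python3 -m handwheel '[[[0,0.0005,0,0,0,0],[0,0.001,0,0,0,0],[0,0.0015,0,0,0,0],[0,0.0015,0,0,0,0]]]'
python3 -m handwheel '[[[0,0.0005,0,0,0,0],[0,0.001,0,0,0,0],[0,0.0015,0,0,0,0],[0,0.0015,0,0,0,0]]]'
```

```text
clock: 11.03
tool_pos: [0.6459, 0.1252, 0.1121]
eef_rot: [0.707, -0.0, -0.0, -0.707]
contact_force: [-0.4, -0.4, -0.7]
opening: 0.193
clock: 11.37
tool_pos: [0.6462, 0.1254, 0.1113]
eef_rot: [-0.707, -0.0, -0.0, 0.707]
contact_force: [-1.1, -1.5, 5.6]
opening: 0.19
```

```bash
python3 -m handwheel '[[[0,0,0,0,0,0],[0,0,0,0,0,0],[0,0,0,0,0,0]]]'; python3 -m handwheel '[[[0,0,0,0,0,0]]]'
python3 -c "
from h import *
s=r.get_state();print(s['moment'],R.from_quat(s['eef_rot']).as_matrix().round(4))"
```

```text
clock: 11.62
tool_pos: [0.6462, 0.1253, 0.1112]
eef_rot: [-0.707, -0.0, -0.0, 0.707]
contact_force: [-0.6, -1.1, 5.1]
opening: 0.196
clock: 11.7
tool_pos: [0.6462, 0.1253, 0.1112]
eef_rot: [-0.707, -0.0, -0.0, 0.707]
contact_force: [-1.3, -0.5, 4.7]
opening: 0.191
[-0.17185869  0.48298723 -0.00517555] [[ 1.e+00  5.e-04  0.e+00]
 [-0.e+00  0.e+00  1.e+00]
 [ 5.e-04 -1.e+00  0.e+00]]
```

The point is more than 7.6 mm below first rim contact, which is deeper than the cone is long. The side force is small, so this is the oak. I'll press on in small steps toward a reading of about 11, since the in-air baseline is about -2.

```bash
python3 -m handwheel '[[[0,0.00015,0,0,0,0],[0,0.0003,0,0,0,0],[0,0.0003,0,0,0,0]]]'; python3 -m handwheel '[[[0,0,0,0,0,0]]]'
python3 -c "
from h import *
s=r.get_state();print(s['tool_pos'],s['moment'])"
```

```text
clock: 11.95
tool_pos: [0.6462, 0.1253, 0.1111]
eef_rot: [0.707, 0.0, 0.0, -0.707]
contact_force: [-2.5, -0.5, 6.6]
opening: 0.191
clock: 12.03
tool_pos: [0.6462, 0.1253, 0.111]
eef_rot: [-0.707, -0.0, -0.0, 0.707]
contact_force: [-1.9, -0.4, 6.1]
opening: 0.191
[0.64622797 0.12534808 0.1110404 ] [-0.20404084  0.50085417  0.05017809]
```

Fx grows with the press, so I'll lift 2 mm, re-centre by -0.5 mm in x, and compare contact heights.

```bash
python3 -m handwheel '[[[0,-0.001,0,0,0,0],[0,-0.002,0,0,0,0],[0,-0.002,0,0,0,0],[0,-0.002,0,0,0,0]]]'; python3 -c "
from h import *
s=r.get_state();print(s['tool_pos'],s['moment'])"
python3 -m handwheel '[[[-0.0005,0,0,0,0,0],[-0.0005,0,0,0,0,0],[-0.0005,0,0,0,0,0]]]'; python3 -c "
from h import *
s=r.get_state();print(s['tool_pos'],s['moment'])"
```

```text
clock: 12.37
tool_pos: [0.6459, 0.1253, 0.112]
eef_rot: [-0.707, 0.0, 0.0, 0.707]
contact_force: [0.1, -0.3, -0.8]
opening: 0.192
[0.64593249 0.12533717 0.11199017] [-0.04784889  0.03895228 -0.02319233]
clock: 12.62
tool_pos: [0.6456, 0.1253, 0.1122]
eef_rot: [-0.707, -0.0, -0.0, 0.707]
contact_force: [-0.3, 0.3, -1.2]
opening: 0.19
[0.64562504 0.12534819 0.1122107 ] [ 0.02126745 -0.02664702  0.01573474]
```

```bash
python3 -m handwheel '[[[-0.0004,0,0,0,0,0],[-0.0008,0,0,0,0,0],[-0.0008,0,0,0,0,0],[-0.0008,0,0,0,0,0]]]'; python3 -c "
from h import *
s=r.get_state();print(s['tool_pos'],s['moment'])"
python3 -m handwheel '[[[0.0006,0,0,0,0,0],[0.0016,0,0,0,0,0],[0.0016,0,0,0,0,0],[0.0016,0,0,0,0,0]]]'; python3 -c "
from h import *
s=r.get_state();print(s['tool_pos'],s['moment'])"
```

```text
clock: 12.95
tool_pos: [0.6451, 0.1254, 0.1124]
eef_rot: [-0.707, -0.0, -0.0, 0.707]
contact_force: [1.6, -0.1, -2.4]
opening: 0.191
[0.64509886 0.12544023 0.11237271] [ 0.02530733 -0.438753   -0.03973744]
clock: 13.28
tool_pos: [0.646, 0.1254, 0.1122]
eef_rot: [0.707, -0.0, -0.0, -0.707]
contact_force: [-0.4, -0.3, -1.1]
opening: 0.189
[0.64597028 0.12540075 0.11224903] [-0.02502135 -0.03598547 -0.02838953]
```

The -x wall is felt at x=0.6451 with no vertical force, so the shank is inside the hole and now about centred. Pressing again.

```bash
python3 -m handwheel '[[[0,0.0005,0,0,0,0],[0,0.001,0,0,0,0],[0,0.0014,0,0,0,0],[0,0.0014,0,0,0,0],[0,0.0014,0,0,0,0]]]'; python3 -m handwheel '[[[0,0.0003,0,0,0,0],[0,0.0006,0,0,0,0],[0,0.0006,0,0,0,0],[0,0.0006,0,0,0,0]]]'; python3 -c "
from h import *
s=r.get_state();print(s['tool_pos'],s['moment'])"
```

```text
clock: 13.7
tool_pos: [0.6463, 0.1254, 0.1113]
eef_rot: [-0.707, -0.0, -0.0, 0.707]
contact_force: [-1.8, -0.0, 3.7]
opening: 0.189
clock: 14.03
tool_pos: [0.6465, 0.1255, 0.1111]
eef_rot: [-0.707, -0.0, -0.0, 0.707]
contact_force: [-2.1, -1.3, 7.1]
opening: 0.187
[0.6464893  0.12549741 0.11107399] [-0.0645676   0.54631751  0.02363527]
```

```bash
python3 -m handwheel '[[[-0.0002,0.0002,0,0,0,0],[-0.0003,0.0004,0,0,0,0],[-0.0003,0.0004,0,0,0,0],[-0.0003,0.0004,0,0,0,0]]]'; python3 -c "
from h import *
s=r.get_state();print(s['tool_pos'],s['moment'])"; python3 -m handwheel '[[[0,0,0,0,0,0]]]'
```

```text
clock: 14.37
tool_pos: [0.6464, 0.1255, 0.111]
eef_rot: [-0.707, -0.0, -0.0, 0.707]
contact_force: [-1.5, -0.4, 8.1]
opening: 0.189
[0.64640148 0.12552619 0.11095314] [-0.14600031  0.60206354  0.06503452]
clock: 14.45
tool_pos: [0.6464, 0.1255, 0.111]
eef_rot: [-0.707, -0.0, -0.0, 0.707]
contact_force: [-2.1, -1.3, 7.6]
opening: 0.187
```

```bash
python3 -m handwheel '[[[0,0.0003,0,0,0,0],[0,0.0006,0,0,0,0],[0,0.0006,0,0,0,0]]]'; python3 -m handwheel '[[[0,0,0,0,0,0]]]'; python3 -c "
from h import *
s=r.get_state();print(s['tool_pos'],s['moment'])"
```

```text
clock: 14.7
tool_pos: [0.6465, 0.1255, 0.1108]
eef_rot: [-0.707, -0.0, -0.001, 0.707]
contact_force: [-3.4, -2.1, 10.1]
opening: 0.19
clock: 14.78
tool_pos: [0.6465, 0.1255, 0.1108]
eef_rot: [-0.707, -0.0, -0.001, 0.707]
contact_force: [-2.8, -0.9, 9.3]
opening: 0.191
[0.64654818 0.12552429 0.11079488] [-0.12966511  0.71680438 -0.00119965]
```

```bash
python3 -m handwheel '[[[-0.0001,0.0002,0,0,0,0],[-0.0002,0.0004,0,0,0,0],[-0.0002,0.0004,0,0,0,0],[-0.0002,0.0004,0,0,0,0]]]' | grep -E 'force|pos'; python3 -m handwheel '[[[0,0,0,0,0,0]]]'| grep -E 'force|pos'; python3 -m handwheel '[[[0,0,0,0,0,0]]]' | grep -E 'force|pos'
```

```text
tool_pos: [0.6465, 0.1255, 0.1107]
contact_force: [-3.0, -0.8, 11.2]
tool_pos: [0.6465, 0.1255, 0.1107]
contact_force: [-3.3, -0.2, 12.4]
tool_pos: [0.6465, 0.1256, 0.1107]
contact_force: [-2.2, -0.9, 11.1]
```

Readings average about 11.5, which with the 1.8 N of carried weight makes about 13.3 N. Holding for one second.

```bash
python3 -m handwheel '[[[0,0,0,0,0,0],[0,0,0,0,0,0],[0,0,0,0,0,0]]]' | grep -E 'force|pos'; python3 -m handwheel '[[[0,0,0,0,0,0],[0,0,0,0,0,0],[0,0,0,0,0,0],[0,0,0,0,0,0]]]' | grep -E 'force|pos';python3 -m handwheel '[[[0,0,0,0,0,0],[0,0,0,0,0,0],[0,0,0,0,0,0],[0,0,0,0,0,0]]]' | grep -E 'force|pos';python3 -m handwheel '[[[0,0,0,0,0,0],[0,0,0,0,0,0]]]'; python3 -c "
from h import *
s=r.get_state();print(R.from_quat(s['eef_rot']).as_matrix().round(4))"
```

```text
tool_pos: [0.6466, 0.1255, 0.1107]
contact_force: [-2.5, -0.8, 12.0]
tool_pos: [0.6465, 0.1256, 0.1107]
contact_force: [-2.6, -0.7, 11.6]
tool_pos: [0.6465, 0.1256, 0.1107]
contact_force: [-3.8, -1.1, 11.6]
clock: 16.37
tool_pos: [0.6465, 0.1256, 0.1107]
eef_rot: [-0.707, -0.001, -0.001, 0.707]
contact_force: [-2.4, -1.5, 11.3]
opening: 0.188
[[ 1.0e+00  1.9e-03  1.0e-04]
 [-1.0e-04  3.0e-04  1.0e+00]
 [ 1.9e-03 -1.0e+00  3.0e-04]]
```

Held for over 1.3 s at 11.1 to 12.4 with the position steady. Drawing straight up.

```bash
python3 -m handwheel '[[[0,-0.002,0,0,0,0],[0,-0.006,0,0,0,0],[0,-0.012,0,0,0,0],[0,-0.02,0,0,0,0],[0,-0.04,0,0,0,0],[0,-0.07,0,0,0,0],[0,-0.1,0,0,0,0],[0,-0.13,0,0,0,0],[0,-0.13,0,0,0,0],[0,-0.13,0,0,0,0]]]'; python3 -c "
from h import *
from plant import snapshot
import cv2
s=r.get_state();print(s['tool_pos'],R.from_quat(s['eef_rot']).as_matrix().round(4)); print(rel([.4889,-.3183,.235]).round(4))
a=snapshot('scene'); cv2.imwrite('pics/c6.png',cv2.resize(a[100:260,280:410],None,fx=3.7,fy=3.7,interpolation=2)[...,::-1])
print((proj([s['tool_pos'],s['tool_pos']-[0,0,.0725]],'scene')-[280,100])*3.7)"
```

```text
clock: 17.2
tool_pos: [0.6469, 0.1257, 0.2412]
eef_rot: [-0.707, -0.001, -0.002, 0.708]
contact_force: [-0.3, -0.6, -2.1]
opening: 0.192
[0.64692121 0.12571471 0.24124127] [[ 1.0e+00  4.2e-03  1.0e-04]
 [-1.0e-04  1.2e-03  1.0e+00]
 [ 4.2e-03 -1.0e+00  1.2e-03]]
[-0.158  0.005 -0.444]
[[222.02677333 273.28766652]
 [213.79343293 380.28515571]]
```

View pics/c6.png

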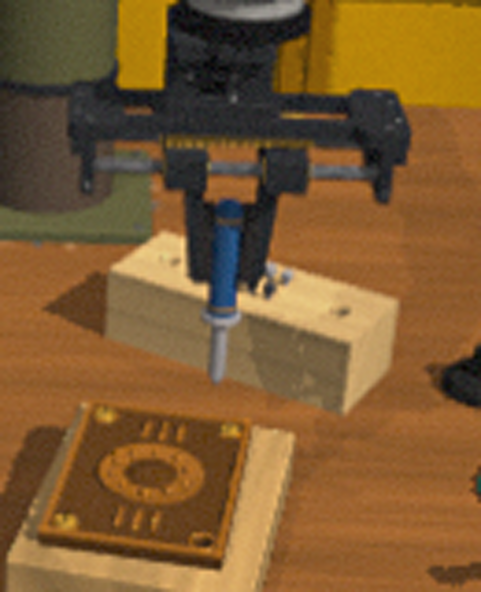

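The point is at (216,383), within a pixel of prediction, so the grip is unchanged and the plaque is in place. Going back to the block.

```bash
python3 -m handwheel '[[[-0.010,0,-0.03,0,0,0],[-0.024,0,-0.07,0,0,0],[-0.038,0,-0.11,0,0,0],[-0.052,0,-0.15,0,0,0],[-0.066,0,-0.19,0,0,0],[-0.08,0,-0.23,0,0,0],[-0.094,0,-0.27,0,0,0],[-0.108,0,-0.31,0,0,0],[-0.122,0,-0.35,0,0,0],[-0.136,0,-0.39,0,0,0],[-0.15,0,-0.43,0,0,0],[-0.158,0,-0.444,0,0,0]]]' | grep clock
python3 -m handwheel '[[[0,0,0,0,0,0],[0,0,0,0,0,0],[0,0,0,0,0,0],[0,0,0,0,0,0],[0,0,0,0,0,0],[0,0,0,0,0,0],[0,0,0,0,0,0],[0,0,0,0,0,0],[0,0,0,0,0,0]]]'; python3 -c "
from h import *
s=r.get_state();print(s['tool_pos'],R.from_quat(s['eef_rot']).as_matrix().round(4)); print(rel([.4889,-.3183,.140]).round(4))"
```

```text
clock: 18.25
clock: 19.0
tool_pos: [0.488, -0.3184, 0.239]
eef_rot: [-0.707, -0.0, 0.0, 0.707]
contact_force: [1.2, 0.1, -1.2]
opening: 0.189
[ 0.4879982  -0.31840785  0.23897869] [[ 1.e+00  1.e-04 -5.e-04]
 [ 5.e-04  0.e+00  1.e+00]
 [ 1.e-04 -1.e+00  0.e+00]]
[0.0009 0.099  0.0001]
```

```bash
python3 -m handwheel '[[[0.001,0.02,0,0,0,0],[0.001,0.05,0,0,0,0],[0.001,0.08,0,0,0,0],[0.001,0.099,0,0,0,0],[0.001,0.106,0,0,0,0],[0.001,0.106,0,0,0,0],[0.001,0.106,0,0,0,0],[0.001,0.106,0,0,0,0],[0.001,0.106,0,0,0,0],[0.001,0.106,0,0,0,0]]]'; python3 -c "
from h import *
from plant import snapshot
import cv2
s=r.get_state(); print(rel([.4889,-.3183,.0775]).round(4),R.from_quat(s['eef_rot']).as_matrix().round(4))
a=snapshot('scene'); cv2.imwrite('pics/c7.png',cv2.resize(a[150:250,130:250],None,fx=6,fy=6,interpolation=2)[...,::-1])
print((proj([s['tool_pos']-[0,0,.0725],[.4889,-.3183,.05]],'scene')-[130,150])*6)"
```

```text
clock: 19.83
tool_pos: [0.4896, -0.3191, 0.1342]
eef_rot: [0.707, 0.001, 0.001, -0.707]
contact_force: [-0.3, 0.0, -3.0]
opening: 0.188
[-0.0008  0.0567  0.0008] [[ 1.0e+00  2.1e-03  1.0e-04]
 [-1.0e-04 -1.1e-03  1.0e+00]
 [ 2.1e-03 -1.0e+00 -1.1e-03]]
[[225.81475948 313.40134077]
 [230.85505549 334.96342137]]
```

View pics/c7.png

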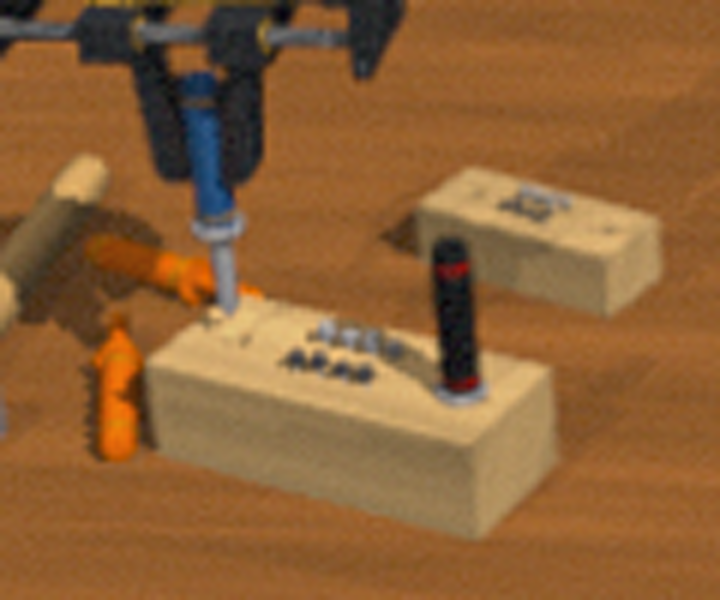

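The point is at (228,313) and the block's hole at about (238,339). I'll correct by under 1 mm toward the recorded grasp pose and feel the way in.

```bash
python3 -m handwheel '[[[-0.0007,0.004,0.0008,0,0,0],[-0.0007,0.008,0.0008,0,0,0],[-0.0007,0.01,0.0008,0,0,0],[-0.0007,0.012,0.0008,0,0,0],[-0.0007,0.012,0.0008,0,0,0]]]'|grep -E "pos|for"; python3 -m handwheel '[[[0,0.001,0,0,0,0],[0,0.002,0,0,0,0],[0,0.003,0,0,0,0],[0,0.003,0,0,0,0]]]'|grep -E "pos|for"; python3 -m handwheel '[[[0,0.001,0,0,0,0],[0,0.002,0,0,0,0],[0,0.003,0,0,0,0],[0,0.003,0,0,0,0]]]'|grep -E "pos|for"
```

```text
tool_pos: [0.4878, -0.3177, 0.1203]
contact_force: [0.1, 0.2, -2.6]
tool_pos: [0.4881, -0.3178, 0.1178]
contact_force: [0.3, -0.4, -2.5]
tool_pos: [0.4881, -0.3178, 0.1147]
contact_force: [0.2, 0.2, -1.5]
```

```bash
python3 -m handwheel '[[[0,0.002,0,0,0,0],[0,0.004,0,0,0,0],[0,0.006,0,0,0,0],[0,0.008,0,0,0,0],[0,0.008,0,0,0,0]]]'|grep -E "pos|for"; python3 -m handwheel '[[[0,0.002,0,0,0,0],[0,0.004,0,0,0,0],[0,0.006,0,0,0,0],[0,0.008,0,0,0,0],[0,0.01,0,0,0,0],[0,0.01,0,0,0,0]]]'|grep -E "pos|for"; python3 -m handwheel '[[[0,0.002,0,0,0,0],[0,0.004,0,0,0,0],[0,0.006,0,0,0,0],[0,0.008,0,0,0,0],[0,0.01,0,0,0,0],[0,0.012,0,0,0,0],[0,0.012,0,0,0,0]]]'|grep -E "pos|for"
```

```text
tool_pos: [0.488, -0.3178, 0.1064]
contact_force: [1.1, -0.8, -1.3]
tool_pos: [0.488, -0.3178, 0.0965]
contact_force: [0.1, -0.7, -2.0]
tool_pos: [0.488, -0.3177, 0.0845]
contact_force: [-0.2, 0.8, -2.0]
```

```bash
python3 -m handwheel '[[[0,0.002,0,0,0,0],[0,0.004,0,0,0,0],[0,0.005,0,0,0,0],[0,0.005,0,0,0,0]]]'|grep -E "pos|for"; python3 -m handwheel '[[[0,0.0007,0,0,0,0],[0,0.0014,0,0,0,0],[0,0.0014,0,0,0,0],[0,0.0014,0,0,0,0]]]'|grep -E "pos|for"; python3 -m handwheel '[[[0,0.0005,0,0,0,0],[0,0.001,0,0,0,0],[0,0.001,0,0,0,0],[0,0.001,0,0,0,0]]]'|grep -E "pos|for"
```

```text
tool_pos: [0.488, -0.3178, 0.0797]
contact_force: [0.2, 0.2, -2.2]
tool_pos: [0.4882, -0.3178, 0.0785]
contact_force: [-0.9, 0.4, -2.3]
tool_pos: [0.4882, -0.3179, 0.0776]
contact_force: [-0.4, -0.5, -1.5]
```

```bash
python3 -m handwheel '[[[0,0.0005,0,0,0,0],[0,0.001,0,0,0,0],[0,0.001,0,0,0,0],[0,0.001,0,0,0,0]]]'|grep -E "pos|for"; python3 -m handwheel '[[[0,0.0003,0,0,0,0],[0,0.0006,0,0,0,0],[0,0.0006,0,0,0,0]]]'
```

```text
tool_pos: [0.4883, -0.3179, 0.0775]
contact_force: [-1.4, -0.1, 6.9]
clock: 24.05
tool_pos: [0.4883, -0.3179, 0.0775]
eef_rot: [0.707, 0.0, 0.0, -0.707]
contact_force: [-2.6, 1.1, 11.5]
opening: 0.191
```

The collar is home at z=0.0775, the original height. I'll ease the load, release and rise.

```bash
python3 -m handwheel '[[[0,-0.001,0,0,0,0],[0,-0.001,0,0,0,0],[0,-0.001,0,0,0,0]]]'|grep -E "pos|for"; python3 -m handwheel '[[[0,0,0,0,0,0],[0,0,0,0,0,0],[0,0,0,0,0,0],[0,0,0,0,0,0],[0,0,0,0,0,0]]]' 0.1|grep -E "pos|for|open"; python3 -m handwheel '[[[0,-0.01,0,0,0,0],[0,-0.03,0,0,0,0],[0,-0.06,0,0,0,0],[0,-0.1,0,0,0,0],[0,-0.14,0,0,0,0],[0,-0.17,0,0,0,0],[0,-0.17,0,-0,0,0],[0,-0.17,0,0,0,0],[0,-0.17,0,0,0,0],[0,-0.17,0,0,0,0]]]'
python3 - <<'E'
from h import *
from plant import snapshot
import cv2
a=snapshot("scene"); cv2.imwrite('pics/c8.png',cv2.resize(a[150:280,120:360],None,fx=3.3,fy=4,interpolation=2)[...,::-1])
E
```

```text
tool_pos: [0.4884, -0.318, 0.0775]
contact_force: [-0.4, 1.1, 5.7]
tool_pos: [0.4881, -0.3178, 0.0767]
contact_force: [0.4, -0.0, -0.4]
opening: 0.538
clock: 25.55
tool_pos: [0.4871, -0.3175, 0.2457]
eef_rot: [-0.707, 0.001, 0.001, 0.708]
contact_force: [-0.8, -0.8, 0.1]
opening: 0.551
```

View pics/c8.png

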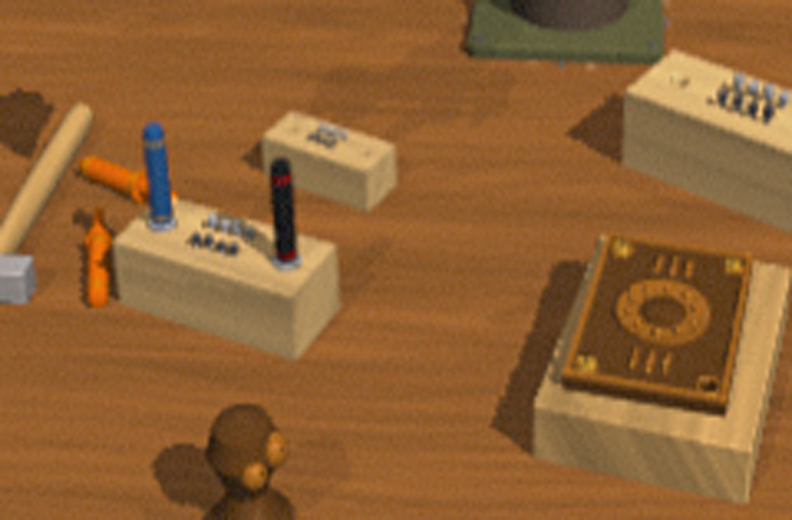

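The cap is at (166.4,181.2) px, the same as at the start. The collar is on the block, everything else is in place, and the gripper is clear.

```bash
python3 -c "
from plant import job
print(job.finish_job())"
```

```text
the job is handed in; nothing more can be done
None
```

I marked the oak through the empty hole with the blue punch, put the punch back in its hole in the block, and handed the job in at about 25.6 s of the 64 s allowed. I could not see the dot itself, so the mark rests on the force readings; the hand-in gives no verdict.

- **Finding the hole:** I felt the point in along the rim with side forces of about 3 N and shifted it about 3 mm toward +x. Touching the hole wall with no vertical force confirmed that the shank was inside.
- **Pressing:** I held about 13 N on the oak for over 1.3 s. The wrist read 11.1–12.4 N, plus 1.8 N for the punch's weight. The position held to 0.1 mm and the tool stayed within about 0.1° of upright. Then I drew it straight up and out.
- **Putting it back:** The collar seated at the original height (tool at z = 0.0775 m). In the last picture the cap was at the same pixels as at the start, and the drift, plaque and other things in view had not moved.

Some points were less clean:
- **Two touches on the oak:** There was a first, lighter touch of about 8 N. I lifted 2 mm, re-centred, and then pressed for the mark.
- **Side force and drift:** A sideways force of about 3 N stayed on the punch during the press. The tool drifted about 0.5 mm in x as contact built up on the second approach, before the hold, so I cannot rule out a slight slide then.
- **Camera disagreement:** The two cameras differed by about 4 mm on the block's position. I used the grasp pose and the feel of the contact instead.

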